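# Refit the handle of the nipping press and nip the lino block

### The job

The handle of the small bench press has been taken off and stands on the worktop. Set it on the press's spindle and, pressing down only lightly, turn it until its slot finds the flat tang and it drops fully home without being forced; then wind it clockwise, seen from above, until the rubber-faced platen has the lino block firmly nipped but not crushed, and leave the handle on the spindle. Leave the other things on the worktop alone.

Things in the scene. Friction and masses are not known exactly. Their poses are not given: they have to be found in the camera images.
- press: Dark grey bench nipping press, bolted down, 166 x 226 mm, 166 mm high: bed (face 26 mm up), two columns 94 mm either side of the middle along its y axis, crosshead, upright screw spindle in the middle. Origin: on the worktop under the spindle axis, z up. The spindle, turned clockwise seen from above, lowers the platen 4 mm per rad; friction 0.3 N m, it stays where left.
- press_seat (a point): On the spindle axis, on top of its steel collar (37 mm across), where the handle's foot rests when home; axes of the press. From it rises the tang: 24 mm high, 21 long, 10 thick, bevelled tip. Its direction is not measured: at first its long side lies within 0.7 rad either way of the press's x axis. Out of line, the handle stands on the tang's end 14 mm above home.
- handle: Loose steel handle, 0.35 kg, standing on its foot. Foot: round collar 49 mm across, 10 mm high, with a flared counterbore (mouth 28, then 23.8 mm) 10 mm deep in its underside; from the counterbore's roof a slot goes up, 24 mm long (handle's x), 11.7 mm wide (y), 18 mm deep. A tommy bar with red ball ends, 162 mm over all, runs along x at 52 mm height. Origin: centre of the underside. Half a turn fits as well; play 0.1 rad either way.
- handle_grip (a point): Middle of the handle's flat-sided block, on its axis, 40 mm above the underside of the foot; axes of the handle. The block is 46 mm along x and 30 mm across its flats (y), from 10 to 62 mm above the underside: grip it across these flats. The foot's collar stands 9.5 mm proud of each flat, a ledge 10 mm above the underside: fingertips that rest on it press the handle down without sliding along it.
- press_pad: Black rubber face of the platen, 134 x 146 mm. Origin: centre of its underside, which starts 0.8 to 6.4 mm above the block. It gives 1 mm per 25 N on the block. A firm nip is a turn of 0.25 to 0.6 rad past first touch; beyond friction, the turning moment grows by about 0.4 N m per rad from first touch.
- block: Brown lino block glued on its plywood mount, 90 x 116 mm, 23 mm high, loose on the press's bed under the platen. Origin: centre of its underside.
- cartridge_0: Bystander: ink cartridge lying on its side, 51 mm thick and 233 mm long, behind the handle.
- brayer_small: Bystander: small ink roller with a wooden handle, 161 x 136 x 64 mm, to the right of the press.
- gouge_0: Bystander: lino gouge, 108 mm long, in front of the press on the right.
- gouge_2: Bystander: lino gouge, 108 mm long, in front of the press on the right.
- baren: Bystander: round hand-printing pad, 100 mm across and 40 mm high, behind the press.

How it is judged:
By the outcome, as a careful person would: the job done as asked, in the order asked, and still so for the second after the job is handed in, with the robot touching nothing.
It also fails if it takes over 72 s, if anything falls off the work surface, if the arm or the gripper's body presses on something with over 40 N, if the wrist force passes 120 N, or if a joint passes its speed limit or range.

### The arm

A 6-joint arm with a two-finger parallel gripper is mounted at the origin on a cart in front of the work surface, level with it; the furniture and walls round the work are solid. World frame = base frame: x ahead of the robot, y to its left, z up, the work surface at z = 0. Lengths are in mm, angles in rad, forces in N, time in s.
With the tool pointing down it reaches from about 250 to 800 mm from the base axis. Payload 3.9 kg.
Tool frame: the origin (TCP) lies between the finger pads; the fingertips stand 11 mm ahead of it and the grasp point (between the pads) lies 8 mm behind it (manip.tip_reach is the distance from the TCP to the fingertips, in mm); x points along the fingers, y is the direction in which the jaws open and shut, and the axes are right-handed (so a half turn about x gives the same grasp; the last joint's range is limited). The gripper opens to 85 mm and grips with 20 to 120 N. Pads are 22 mm wide; open, the fingers measure 114 mm over their backs; the gripper's body (76 mm by 85 mm) begins 54 mm behind the grasp point. The pads swing forward as they close: fully open they stand 13 mm farther back than shut.
Start: joints at [1.182, 0.26, -0.138, 1.173, 0, 1.571], TCP at [199.011, 485.809, 242.304] pointing down, gripper open.
Joint ranges: [-2.78, 2.78], [-0.83, 1.72], [-1.28, 1.37], [-1.9, 2.12], [-1.57, 1.48], [-3.14, 3.14]. Speed limits (rad/s): [2.57, 2.57, 3.14, 3.14, 3.14, 3.14].

### API

Orientations are given as a unit quaternion [w, x, y, z].
In Python, from bench import manip, viewer, workorder gives the robot as it stands.
- The arm moves only by the tool jog_arm, never from a script. Its argument "deltas" is text: rows parted by semicolons, each of 7 numbers parted by spaces: the shift along the world's x, y, z in cm, then the turn, a rotation vector about the world's x, y, z in rad, then the closure in counts, from 0 (fully open) to 255 (shut). In form: dx dy dz rx ry rz grip; .... A call has 1 to 12 rows; each row is the pose to reach, as a shift and turn from the pose measured when the call began; what a row does not reach only later rows make up. A row lasts 1/10 s, in which the tool goes at most 50 mm and 8.59 degrees, less where a joint would pass 70% of its speed; a pose out of reach is approached as far as the arm can. A call with a gripper value outside its range is refused whole. The fingers move at their own pace and stop on an object; the grip force is fixed at half the most. Time passes only in rows, so rows that repeat a pose let the fingers close. It gives the time, the measured TCP pose, the force and the opening at its end, in the units of the state.
- manip.sense(): the state, without advancing time (a new reading comes with each control period).
- viewer.snapshot(name): name is "scene" or "top" or "wrist"; returns a dict with "color" (480x640x3 uint8, red, green, blue), "z_map" (480x640 float32, mm along the optical axis (not along the pixel's ray), 0 where there is no reading), "camera_matrix" (3x3 intrinsics, pixels), "k1" (the pictures are not rectified: a ray, as slopes to the right and down, at radius r is drawn at 1 + k1 r^2 times it, then the intrinsics apply), "view" (4x4, takes a point from world to camera coordinates). Camera axes: x right, y down, z forward; pixel columns grow to the right and rows downward; lengths in mm; the calibration is good to about 2 mm. A picture is of the moment at which its call begins.
- workorder.sign_off(): hands the job in, once; it reports no verdict.
The state is a dict: "clock": time; "qpos": joint angles; "qvel": joint speeds; "joint_torque": joint torques, N m; "eef_pos": TCP position; "eef_rot": TCP orientation; "wrist_force": force on the tool from outside, world axes, zero at the start; "ft_torque": the same for the moment, N m; "finger_gap": opening from 0.0 (shut) to 1.0 (fully open).
Only numpy, scipy, OpenCV 4.12 (cv2) and the standard library are available. Lean on these libraries where they do the work, as an engineer would, in place of code of your own. Each camera call takes 0.05 s, during which the arm holds its last target. There are 200 camera calls.

## Working session

There is one attempt and no reset: what is moved stays moved. The work goes in short steps, Python scripts to look and compute and a tool call to move; the robot and the scene stay as the last step left them, time stands still between calls to the robot, and variables do not carry over. Pictures are saved under pics/ and viewed, about 8 in all and at most 12, crops included, and the job is handed in when it is done.

Besides the shell and the picture viewer there is one more tool, called after "Call:" by a JSON object that holds its "op" and its "data". jog_arm: Moves the arm, as the interface text tells. Its arguments: {"type":"object","properties":{"deltas":{"type":"string"}},"required":["deltas"]}

```bash
ls; mkdir -p pics; cat > h.py <<'E'
import numpy as np, cv2
from bench import manip, viewer, workorder
def snap(n):
    s=viewer.snapshot(n); return s
def save(s,fn): cv2.imwrite(fn, s['color'][:,:,::-1])
def ray(s,u,v):
    K=np.array(s['camera_matrix']);x=(u-K[0,2])/K[0,0];y=(v-K[1,2])/K[1,1]
    a,b=x,y
    for _ in range(20):
        f=1+s['k1']*(a*a+b*b);a,b=x/f,y/f
    V=np.array(s['view']);R=V[:3,:3];c=-R.T@V[:3,3]
    return c,R.T@np.array([a,b,1.])
def onplane(s,u,v,z):
    c,d=ray(s,u,v);return c+d*(z-c[2])/d[2]
def cloud(s):
    K=np.array(s['camera_matrix']);v,u=np.mgrid[:480,:640];x=(u-K[0,2])/K[0,0];y=(v-K[1,2])/K[1,1]
    a,b=x.copy(),y.copy()
    for _ in range(20):
        f=1+s['k1']*(a*a+b*b);a,b=x/f,y/f
    z=s['z_map'];P=np.stack([a*z,b*z,z],-1);V=np.array(s['view']);R=V[:3,:3]
    W=(P-V[:3,3])@R;W[z==0]=np.nan;return W
def proj(s,p):
    V=np.array(s['view']);q=V[:3,:3]@np.array(p)+V[:3,3];a,b=q[0]/q[2],q[1]/q[2];f=1+s['k1']*(a*a+b*b);K=np.array(s['camera_matrix'])
    return K[0,0]*a*f+K[0,2],K[1,1]*b*f+K[1,2]
E
python3 - <<'E'
from h import *
print(manip.sense(), manip.tip_reach)
import pickle
for n in ['scene','top','wrist']:
    s=snap(n);save(s,f'pics/{n}0.png');pickle.dump(s,open(f'{n}0.pkl','wb'))
    print(n,s['view'],s['k1'])
E
```

```text
pics
{'clock': 0.0, 'qpos': array([ 1.18200979e+00,  2.60711596e-01, -1.39416595e-01,  1.17270591e+00,
       -3.42035469e-05,  1.57083003e+00]), 'qvel': array([ 5.48858096e-04, -9.58798657e-04, -9.63278650e-04,  9.91408456e-05,
        6.41891721e-04,  6.99669794e-04]), 'joint_torque': array([-5.92732831e-04, -4.05680394e+01,  2.53923368e+01,  1.87893858e-02,
       -8.08301206e-05, -1.80390981e-05]), 'eef_pos': array([198.75943829, 485.18063451, 241.43245698]), 'eef_rot': array([ 0.69365851,  0.13589509,  0.6939131 , -0.13731355]), 'wrist_force': array([-0.56662187,  0.56156429,  0.27562259]), 'ft_torque': array([ 0.01262727, -0.01789123, -0.00813572]), 'finger_gap': 1.0004163595629383} 11.0
scene [[ 4.24236064e-01 -9.05463421e-01 -1.26394246e-02 -3.42569249e+02]
 [-3.82205514e-01 -1.66386012e-01 -9.08974499e-01  3.12239582e+02]
 [ 8.20940136e-01  3.90450621e-01 -4.16660059e-01  9.15678529e+02]
 [ 0.00000000e+00  0.00000000e+00  0.00000000e+00  1.00000000e+00]] -0.10114961848642061
top [[ 5.65410233e-03 -9.99910156e-01  1.21536598e-02 -1.36724942e+02]
 [-9.96573602e-01 -6.63732101e-03 -8.24439367e-02  5.60429737e+02]
 [ 8.25171973e-02 -1.16458700e-02 -9.96521593e-01  1.55484061e+03]
 [ 0.00000000e+00  0.00000000e+00  0.00000000e+00  1.00000000e+00]] -0.1602923828698683
wrist [[ 3.79022698e-01  9.25385253e-01 -1.98168216e-03 -5.24407758e+02]
 [ 8.93569681e-01 -3.65433167e-01  2.60752421e-01 -3.40396367e+01]
 [ 2.40572273e-01 -1.00601857e-01 -9.65403671e-01  3.78634944e+02]
 [ 0.00000000e+00  0.00000000e+00  0.00000000e+00  1.00000000e+00]] -0.06645286875826283
```

View pics/top0.png

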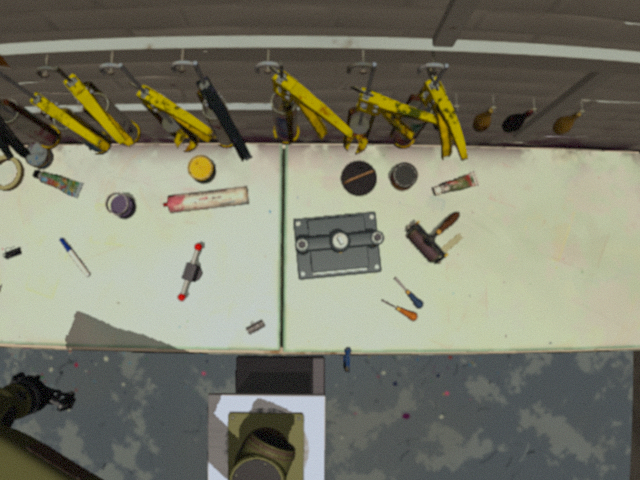

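View pics/scene0.png

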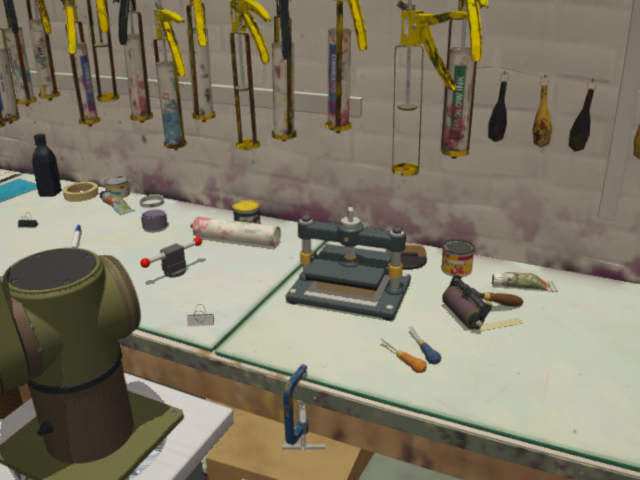

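The top view shows the handle's red balls at about (199,246) and (182,297), the spindle at about (341,240), and the press columns at (303,245) and (377,238). The scene view shows the tang at about (349,215) and the red balls at (145,263) and (198,241).

```bash
cat >> h.py <<'E'
def red(s,box=None):
    h=cv2.cvtColor(s['color'],cv2.COLOR_RGB2HSV);m=((h[...,0]<7)|(h[...,0]>173))&(h[...,1]>190)&(h[...,2]>120)
    n,l,st,c=cv2.connectedComponentsWithStats(m.astype(np.uint8));return [(tuple(c[i].round(1)),int(st[i,4])) for i in range(1,n) if st[i,4]>6]
def tri(s1,p1,s2,p2):
    c1,d1=ray(s1,*p1);c2,d2=ray(s2,*p2);d1/=np.linalg.norm(d1);d2/=np.linalg.norm(d2)
    t=np.linalg.lstsq(np.stack([d1,-d2],1),c2-c1,rcond=None)[0];a=c1+t[0]*d1;b=c2+t[1]*d2
    return (a+b)/2,np.linalg.norm(a-b)
E
python3 - <<'E'
from h import *
import pickle
np.set_printoptions(precision=1,suppress=True)
T,S,W=[pickle.load(open(n+'0.pkl','rb')) for n in('top','scene','wrist')]
for s in(T,S,W):print(red(s), s['camera_matrix'][0,0])
for v,u in((246,199),(271,191),(297,182)):print('top z=52',onplane(T,u,v,52))
for s,n in((T,'top'),(S,'scene')):
  W_=cloud(s)
  # press region points
  m=(abs(W_[...,0]-600)<150)&(W_[...,1]<-60)&(W_[...,1]>-400)&(W_[...,2]>140)
  P=W_[m];print(n,len(P)); 
  if len(P):
    print(np.histogram(P[:,2],bins=np.arange(140,200,4)))
    for lo,hi in((125,140),(140,150),(150,160),(160,175),(175,200)):
      q=P[(P[:,2]>lo)&(P[:,2]<hi)]
      if len(q):print(lo,len(q),q.min(0),q.max(0),q.mean(0))
print('spindle top',onplane(T,341,240,150),onplane(T,303,245,130),onplane(T,377,238,130))
cv2.imwrite('pics/c1.png',np.hstack([cv2.resize(T['color'][200:290,285:395,::-1],None,fx=4,fy=4,interpolation=2)[:360,:400],cv2.resize(S['color'][200:290,290:410,::-1],None,fx=4,fy=4,interpolation=2)[:360,:400]]))
E
```

```text
[((np.float64(198.0), np.float64(246.4)), 25), ((np.float64(181.1), np.float64(296.8)), 21)] 585.4166175631464
[((np.float64(197.4), np.float64(240.0)), 33), ((np.float64(144.6), np.float64(261.9)), 47)] 622.9736818030555
[] 338.3199988749744
top z=52 [548.4 180.1  52. ]
top z=52 [481.8 200.2  52. ]
top z=52 [412.7 223.   52. ]
top 3078
(array([ 59, 234, 367, 260, 114,  79,  83,  38,   6,   2,   4,  10,  18,
         6]), array([140, 144, 148, 152, 156, 160, 164, 168, 172, 176, 180, 184, 188,
       192, 196]))
140 494 [ 530.3 -297.1  140.5] [584.  -77.8 150. ] [ 556.4 -185.5  147. ]
150 540 [ 530.2 -296.7  150. ] [583.6 -77.9 159.9] [ 556.1 -188.7  153.7]
160 206 [ 535. -288.  160.] [577.1 -85.6 172.8] [ 556.5 -185.6  165.2]
175 40 [ 547.3 -194.9  176.8] [ 567.  -180.   195.4] [ 556.9 -187.1  188.2]
scene 2578
(array([213, 224, 483, 174, 111, 105,  97,  18,  10,  11,  13,  11,  24,
         3]), array([140, 144, 148, 152, 156, 160, 164, 168, 172, 176, 180, 184, 188,
       192, 196]))
140 674 [ 525.7 -301.5  140. ] [576.8 -78.9 150. ] [ 543.6 -197.2  145.9]
150 531 [ 524.8 -300.2  150. ] [576.8 -79.2 160. ] [ 548.1 -194.7  153.3]
160 227 [ 532.3 -293.5  160.1] [575.3 -87.  174.2] [ 550.9 -194.7  164.7]
175 65 [ 541.9 -197.8  175.1] [ 563.8 -181.3  192.6] [ 550.2 -191.1  185.3]
spindle top [ 558.3 -192.   150. ] [546.8 -97.5 130. ] [ 565.8 -284.1  130. ]
```

View pics/c1.png

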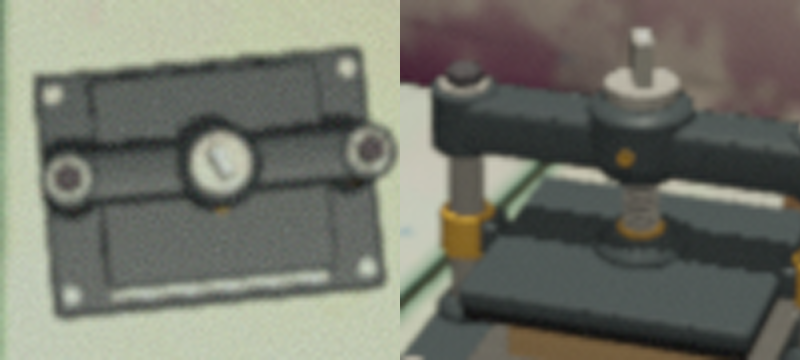

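The crop shows the tang on its collar. From above it runs upper-left to lower-right, about +0.5 to 0.6 rad in the world frame, and its top is at about z=190. Next I'll plan the wrist views and work out how joint 6 turns.

```bash
python3 - <<'E'
from h import *
import pickle
from scipy.spatial.transform import Rotation as R
np.set_printoptions(precision=3,suppress=True)
T,S,W=[pickle.load(open(n+'0.pkl','rb')) for n in('top','scene','wrist')]
a=tri(T,(198,246.4),S,(197.4,240));b=tri(T,(181.1,296.8),S,(144.6,261.9));print(a,b);m=(a[0]+b[0])/2;d=a[0]-b[0];print('mid',m,'yaw',np.arctan2(d[1],d[0]),np.linalg.norm(d))
st=manip.sense();q=st['eef_rot'];M=R.from_quat([q[1],q[2],q[3],q[0]]).as_matrix();print('tool axes\n',M)
V=W['view'];c=-V[:3,:3].T@V[:3,3];print('cam rel tcp tool frame',M.T@(c-st['eef_pos']),'fwd',M.T@V[2,:3],'right',M.T@V[0,:3])
# press: tang top centre two views (pixels from crops)
t=tri(T,(285+220/4,200+160/4),S,(290+(641-400)/4,200+33/4));print('tang top',t)
for z in(166,190):print(onplane(T,285+212/4,200+148/4,z),onplane(T,285+232/4,200+178/4,z))
l=tri(T,(285+68/4,200+178/4),S,(290+66/4,200+74/4));print('L col',l)
E
```

```text
(array([547.571, 181.573,  54.715]), np.float64(1.5028758175781345)) (array([413.567, 224.704,  53.229]), np.float64(1.2064944220688416))
mid [480.569 203.138  53.972] yaw -0.3113918538153337 140.7815396795363
tool axes
 [[-0.001  0.379  0.925]
 [-0.001  0.925 -0.379]
 [-1.    -0.002 -0.   ]]
cam rel tcp tool frame [-131.713    0.459  -65.895] fwd [ 0.965 -0.     0.261] right [ 0.  1. -0.]
tang top (array([ 555.343, -188.826,  190.995]), np.float64(3.099702272682351))
[ 564.265 -183.763  166.   ] [ 545.858 -196.098  166.   ]
[ 562.03  -182.608  190.   ] [ 543.932 -194.736  190.   ]
L col (array([546.712, -96.845, 156.637]), np.float64(3.366241335213631))
```

Call:
{"op": "jog_arm", "data": {"deltas": "4 -7.4 0.7 0 0 0 0; 8 -14.8 1.4 0 0 0 0; 12 -22.2 2.1 0 0 0 0; 16 -29.6 2.8 0 0 0 0; 20 -37 3.5 0 0 0 0; 24 -44.4 4.2 0 0 0 0; 28 -51.8 4.9 0 0 0 0; 32 -59.2 4.9 0 0 0 0; 35.7 -67.4 4.9 0 0 0 0; 35.7 -67.4 4.9 0 0 0 0; 35.7 -67.4 4.9 0 0 0 0; 35.7 -67.4 4.9 0 0 0 0"}}

```text
clock: 1.35
eef_pos: [480.5, -44.7, 283.0]
eef_rot: [0.694, 0.136, 0.694, -0.137]
wrist_force: [0.6, 0.4, 0.1]
finger_gap: 0.997
```

Call:
{"op": "jog_arm", "data": {"deltas": "2.5 -4.8 0.3 0 0 0 0; 5 -9.6 0.7 0 0 0 0; 7.5 -14.4 0.7 0 0 0 0; 7.5 -14.4 0.7 0 0 0 0; 7.5 -14.4 0.7 0 0 0 0; 7.5 -14.4 0.7 0 0 0 0"}}

```text
clock: 1.95
eef_pos: [554.8, -188.0, 289.4]
eef_rot: [0.693, 0.137, 0.695, -0.137]
wrist_force: [-0.8, 0.7, -0.3]
finger_gap: 1.0
```

```bash
cat > w.py <<'E'
from h import *
import sys,pickle
s=snap('wrist');n=sys.argv[1];pickle.dump(s,open(n+'.pkl','wb'));save(s,f'pics/{n}.png')
st=manip.sense();print(st['clock'],st['qpos'].round(3),st['eef_pos'].round(1))
E
python3 w.py w1
```

```text
2.0 [-3.25e-01  3.54e-01  1.22e-01  1.34e+00 -1.00e-03  6.30e-02] [ 554.7 -187.4  289.8]
```

View pics/w1.png

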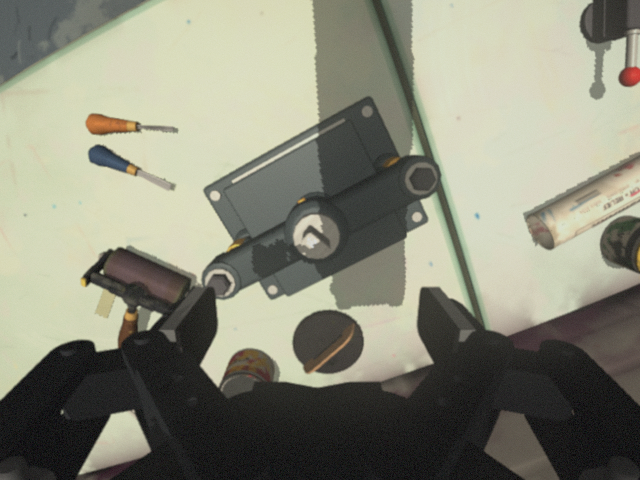

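The wrist view shows the collar and tang at about (313,236), in focus but small. Joint 6 reads 0.06, which confirms that clockwise is +q6. I'll crop the tang and fit it.

```bash
python3 - <<'E'
import cv2
i=cv2.imread('pics/w1.png')[205:265,275:355];cv2.imwrite('pics/c2.png',cv2.resize(i,None,fx=9,fy=9,interpolation=cv2.INTER_CUBIC))
E
```

```text
(no output)
```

View pics/c2.png

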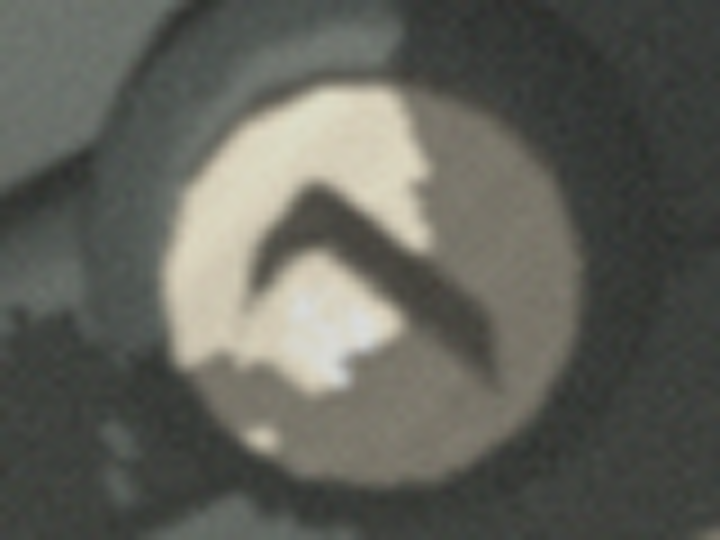

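The crop shows the collar circle centred at crop (372,283), radius about 207. The tang's long edge runs from (320,245) to (487,383), and its short edge goes to (250,305).

```bash
python3 - <<'E'
from h import *
import pickle
np.set_printoptions(precision=2,suppress=True)
W=pickle.load(open('w1.pkl','rb'));T=pickle.load(open('top0.pkl','rb'));S=pickle.load(open('scene0.pkl','rb'))
f=lambda x,y,z:onplane(W,275+x/9,205+y/9,z)
print('collar',f(372,283,166),'dia',np.linalg.norm(f(165,283,166)-f(580,283,166)))
for z in(166,190):
  a,b,c=f(320,245,z),f(487,383,z),f(250,305,z);d=a-b;print(z,a,b,'yaw',np.arctan2(d[1],d[0]),np.linalg.norm(d),'short',np.arctan2((c-a)[1],(c-a)[0])-np.pi/2,np.linalg.norm(c-a))
l,r=onplane(W,421,176,155),onplane(W,221,280,155);d=l-r;print('cols',l,r,(l+r)/2,np.arctan2(-d[0],d[1]))
# collar triangulation across views
print(tri(W,(316.3,236.4),T,(285+221/4,200+161/4)))
print(tri(W,(316.3,236.4),S,(290+(641-400)/4,200+82/4)))
# depth check
P=cloud(W)[205:265,275:355];m=np.hypot(*(P[...,:2]-f(372,283,166)[:2]).transpose(2,0,1))<17
z=P[...,2][m];print(np.histogram(z[np.isfinite(z)],bins=np.arange(156,200,3)))
m2=m&(P[...,2]>184);q=P[m2];print(len(q),q.mean(0),np.linalg.eigh(np.cov(q[:,:2].T)))
E
```

```text
collar [ 557.42 -189.14  166.  ] dia 36.05289282298141
166 [ 552.56 -192.02  166.  ] [ 569.63 -183.27  166.  ] yaw -2.6680329798920397 19.182203091361337 short -2.808801687515122 8.153879776032452
190 [ 547.09 -189.24  190.  ] [ 562.56 -181.32  190.  ] yaw -2.668032979892037 17.379828018596402 short -2.8088016875151216 7.387734741249634
cols [545.87 -95.7  155.  ] [ 564.86 -279.88  155.  ] [ 555.36 -187.79  155.  ] 0.10270535899017828
(array([ 555.85, -188.77,  171.9 ]), np.float64(0.4931774230786124))
(array([ 557.96, -189.51,  163.97]), np.float64(0.31583594074790866))
(array([  0,   0,  24, 838,  28,  24,  24,  27,  29,  31,  46, 364,   2,
         0]), array([156, 159, 162, 165, 168, 171, 174, 177, 180, 183, 186, 189, 192,
       195, 198]))
434 [ 556.55 -189.46  189.71] EighResult(eigenvalues=array([ 9.  , 36.73]), eigenvectors=array([[ 0.47, -0.88],
       [-0.88, -0.47]]))
```

Call:
{"op": "jog_arm", "data": {"deltas": "-1 4.5 0 0 0 0 0; -2 9 0 0 0 0 0; -3 13.5 0 0 0 0.03 0; -4 18 -2 0 0 0.06 0; -5 22.5 -5 0 0 0.08 0; -6 27 -8 0 0 0.08 0; -6.5 31.5 -10 0 0 0.08 0; -7 36 -12 0 0 0.08 0; -7.4 39 -12.5 0 0 0.08 0; -7.4 39 -12.5 0 0 0.08 0; -7.4 39 -12.5 0 0 0.08 0; -7.4 39 -12.5 0 0 0.08 0"}}

```text
clock: 3.2
eef_pos: [480.1, 202.4, 165.5]
eef_rot: [0.698, 0.108, 0.699, -0.109]
wrist_force: [-1.6, 0.2, -1.1]
finger_gap: 0.998
```

```bash
python3 w.py w2; python3 - <<'E'
from h import *
import pickle
np.set_printoptions(precision=2,suppress=True)
W=pickle.load(open('w2.pkl','rb'));print(red(W))
P=cloud(W)
m=(np.hypot(P[...,0]-481,P[...,1]-203)<95)&(P[...,2]>5)&(P[...,2]<72)
z=P[...,2][m];print(np.histogram(z,bins=np.arange(5,74,4)))
for lo,hi in((59,66),):
  q=P[m&(P[...,2]>lo)&(P[...,2]<hi)&(np.hypot(P[...,0]-481,P[...,1]-203)<40)][:,:2].astype(np.float32);print(len(q),q.mean(0),np.median(q,0));r=cv2.minAreaRect(q);print(r)
E
```

```text
3.25 [ 0.398  0.3   -0.29   0.982  0.     0.707] [480.6 202.  165.5]
[]
(array([  44,  320,   19,   20,   14,   25,    4,   16,   15,   15,   15,
         89,  892, 1579, 2674,    0,    0]), array([ 5,  9, 13, 17, 21, 25, 29, 33, 37, 41, 45, 49, 53, 57, 61, 65, 69,
       73]))
2547 [479.93 202.81] [479.7  202.86]
((480.1730651855469, 202.50616455078125), (29.83233070373535, 75.00653076171875), 73.27801513671875)
```

View pics/w2.png

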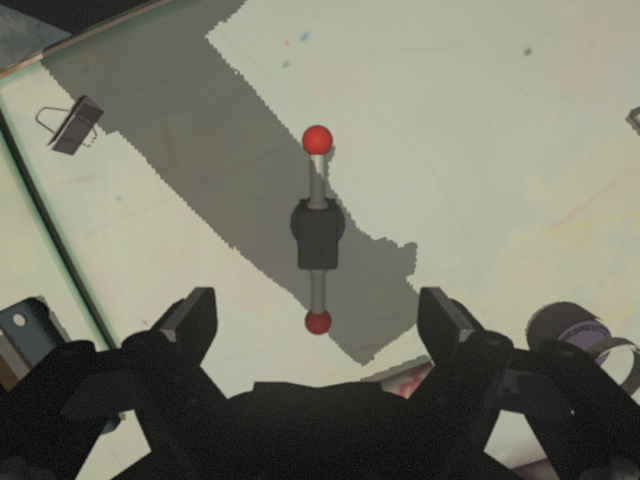

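The wrist view shows the handle's balls at (317,140) and (318,322), in line with the jaws. From depth, the block centre is at (480,202.6).

Call:
{"op": "jog_arm", "data": {"deltas": "0 0 -4.5 0 0 0.01 0; 0 0 -9 0 0 0.01 0; 0 0.05 -12 0 0 0.01 0; 0 0.05 -14.2 0 0 0.01 0; 0 0.05 -14.2 0 0 0.01 0; 0 0.05 -14.2 0 0 0.01 0"}}

```text
clock: 3.85
eef_pos: [481.0, 201.6, 24.2]
eef_rot: [0.699, 0.106, 0.699, -0.106]
wrist_force: [0.5, -0.7, 0.2]
finger_gap: 0.997
```

Call:
{"op": "jog_arm", "data": {"deltas": "0 0 0 0 0 0 255; 0 0 0 0 0 0 255; 0 0 0 0 0 0 255; 0 0 0 0 0 0 255; 0 0 0 0 0 0 255; 0 0 0 0 0 0 255; 0 0 0 0 0 0 255; 0 0 0 0 0 0 255"}}

```text
clock: 4.65
eef_pos: [481.6, 202.0, 25.1]
eef_rot: [0.699, 0.106, 0.699, -0.106]
wrist_force: [-0.4, -0.5, 5.6]
finger_gap: 0.343
```

Call:
{"op": "jog_arm", "data": {"deltas": "0 0 3 0 0 0 255; 0 0 7.5 0 0 0 255; 0 0 12 0 0 0 255; 0 0 16.5 0 0 0 255; 0 0 20.5 0 0 0 255; 0 0 20.5 0 0 0 255"}}

```text
clock: 5.25
eef_pos: [484.6, 203.3, 235.5]
eef_rot: [0.702, 0.108, 0.696, -0.104]
wrist_force: [1.6, 1.0, -4.2]
finger_gap: 0.348
```

Call:
{"op": "jog_arm", "data": {"deltas": "0.8 -4 0 0 0 0.1 255; 1.6 -8 0 0 0 0.2 255; 2.4 -12 0 0 0 0.3 255; 3.2 -16 0 0 0 0.4 255; 4 -20 0 0 0 0.5 255; 4.8 -24 0 0 0 0.6 255; 5.6 -28 0 0 0 0.7 255; 6.4 -32 0 0 0 0.79 255; 7 -36 0 0 0 0.79 255; 7.6 -39 0 0 0 0.79 255; 7.6 -39 0 0 0 0.79 255; 7.6 -39 0 0 0 0.79 255"}}

```text
clock: 6.45
eef_pos: [559.4, -186.8, 233.2]
eef_rot: [0.687, -0.167, 0.685, 0.175]
wrist_force: [-0.1, -0.1, -4.4]
finger_gap: 0.346
```

```bash
python3 w.py w3; python3 - <<'E'
from h import *
import pickle
np.set_printoptions(precision=2,suppress=True)
T=snap('top');pickle.dump(T,open('top3.pkl','wb'));save(T,'pics/top3.png')
S=snap('scene');pickle.dump(S,open('scene3.pkl','wb'))
i=cv2.imread('pics/w3.png')
cv2.imwrite('pics/c3.png',np.hstack([cv2.resize(i,(400,300)),cv2.resize(S['color'][170:290,280:440,::-1],(400,300),interpolation=2)]))
a,b=red(T),red(S);print(a,b,red(pickle.load(open('w3.pkl','rb'))))
E
```

```text
6.5 [-0.327  0.377  0.011  1.208  0.011 -0.817] [ 559.4 -186.1  233.6]
[] [((np.float64(347.2), np.float64(159.5)), 12), ((np.float64(352.8), np.float64(185.6)), 72)] [((np.float64(306.2), np.float64(137.5)), 15), ((np.float64(299.0), np.float64(140.0)), 22), ((np.float64(307.9), np.float64(143.0)), 24), ((np.float64(316.3), np.float64(140.7)), 9), ((np.float64(319.9), np.float64(145.1)), 62)]
```

View pics/c3.png

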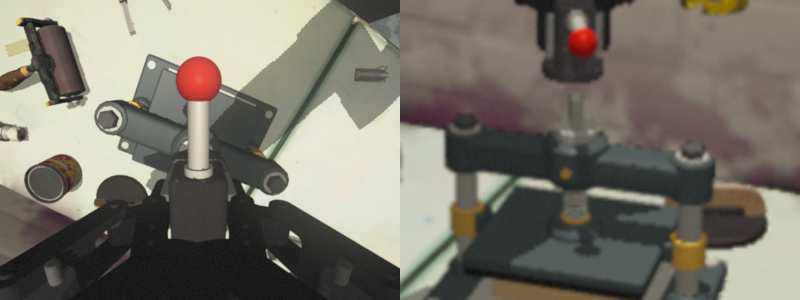

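The combined view shows the handle about 15 mm above the tang and roughly over it, with the tang at crop (575,100) and the foot at (573,72). I'll correct the xy position and lower.

Call:
{"op": "jog_arm", "data": {"deltas": "-0.13 -0.25 -0.8 0 0 0 255; -0.13 -0.25 -1.6 0 0 0 255; -0.13 -0.25 -2.2 0 0 0 255; -0.13 -0.25 -2.6 0 0 0 255; -0.13 -0.25 -2.6 0 0 0 255"}}

```text
clock: 7.1
eef_pos: [557.6, -187.9, 207.4]
eef_rot: [0.687, -0.168, 0.685, 0.176]
wrist_force: [-1.1, -1.7, -3.4]
finger_gap: 0.343
```

Call:
{"op": "jog_arm", "data": {"deltas": "0 0 -0.1 0 0 0 255; 0 0 -0.2 0 0 0 255; 0 0 -0.3 0 0 0 255; 0 0 -0.4 0 0 0 255; 0 0 -0.4 0 0 0 255"}}

```text
clock: 7.6
eef_pos: [558.0, -188.3, 203.6]
eef_rot: [0.687, -0.168, 0.685, 0.175]
wrist_force: [0.6, -1.2, -3.6]
finger_gap: 0.345
```

Call:
{"op": "jog_arm", "data": {"deltas": "0 0 -0.1 0 0 0 255; 0 0 -0.2 0 0 0 255; 0 0 -0.3 0 0 0 255; 0 0 -0.3 0 0 0 255"}}

```text
clock: 8.0
eef_pos: [558.1, -188.3, 200.3]
eef_rot: [0.687, -0.168, 0.685, 0.175]
wrist_force: [0.0, -2.5, -3.8]
finger_gap: 0.343
```

Call:
{"op": "jog_arm", "data": {"deltas": "0 0 -0.1 0 0 0 255; 0 0 -0.2 0 0 0 255; 0 0 -0.3 0 0 0 255; 0 0 -0.3 0 0 0 255"}}

```text
clock: 8.4
eef_pos: [558.1, -188.3, 197.1]
eef_rot: [0.687, -0.168, 0.685, 0.175]
wrist_force: [0.3, -2.1, -4.4]
finger_gap: 0.344
```

Call:
{"op": "jog_arm", "data": {"deltas": "0 0 -0.1 0 0 0 255; 0 0 -0.2 0 0 0 255; 0 0 -0.35 0 0 0 255; 0 0 -0.35 0 0 0 255"}}

```text
clock: 8.8
eef_pos: [558.1, -188.3, 193.3]
eef_rot: [0.687, -0.168, 0.685, 0.175]
wrist_force: [-1.0, -0.7, -4.0]
finger_gap: 0.344
```

Call:
{"op": "jog_arm", "data": {"deltas": "0 0 -0.1 0 0 0 255; 0 0 -0.2 0 0 0 255; 0 0 -0.25 0 0 0 255; 0 0 -0.25 0 0 0 255"}}

```text
clock: 9.2
eef_pos: [558.1, -188.3, 191.3]
eef_rot: [0.687, -0.168, 0.685, 0.175]
wrist_force: [-1.8, -1.0, -0.8]
finger_gap: 0.348
```

Call:
{"op": "jog_arm", "data": {"deltas": "0 0 -0.05 0 0 0 255; 0 0 -0.1 0 0 0 255; 0 0 -0.1 0 0 0 255; 0 0 -0.1 0 0 0 255"}}

```text
clock: 9.6
eef_pos: [558.2, -188.3, 191.2]
eef_rot: [0.687, -0.169, 0.685, 0.175]
wrist_force: [-4.1, -0.2, 4.9]
finger_gap: 0.343
```

```bash
python3 - <<'E'
from h import *
import pickle
np.set_printoptions(precision=2,suppress=True)
S=snap('scene');pickle.dump(S,open('scene4.pkl','wb'))
cv2.imwrite('pics/c4.png',cv2.resize(S['color'][170:320,270:440,::-1],(680,600),interpolation=2))
st=manip.sense();print(st['qpos'],st['eef_pos'],st['wrist_force'],st['ft_torque'])
E
```

```text
[-0.33  0.39 -0.07  1.1   0.01 -0.82] [ 558.18 -188.37  191.21] [-2.61 -0.81  5.26] [-0.26  0.88 -0.07]
```

View pics/c4.png

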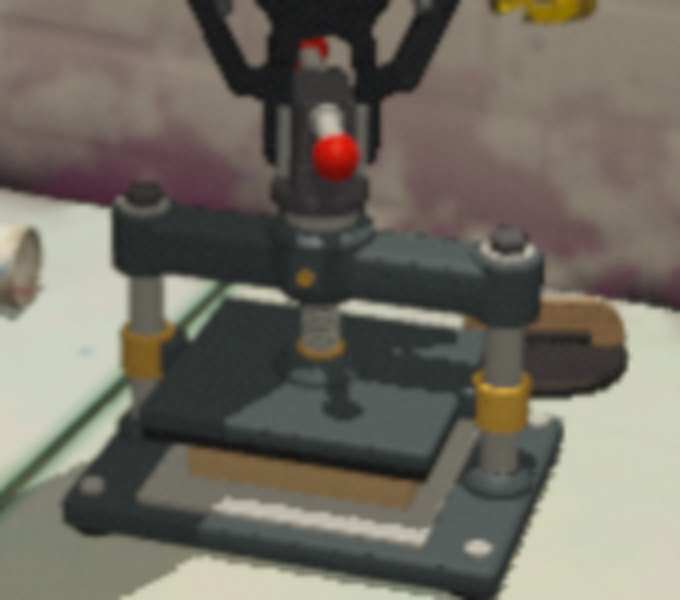

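The view shows the handle's foot seated on the spindle collar with no gap, and the platen clear of the block. Z dropped freely to about 25 mm above the collar before any contact, so it is home. Next I'll start winding and log the torque.

```bash
cat > t.py <<'E'
from h import *
np.set_printoptions(precision=3,suppress=True)
from scipy.spatial.transform import Rotation as R
F=[];Q=[];J=[];N=[]
for i in range(4):
    s=viewer.snapshot('scene');st=manip.sense();F.append(st['wrist_force']);Q.append(st['ft_torque']);J.append(st['joint_torque'][5])
q=st['eef_rot'];M=R.from_quat([q[1],q[2],q[3],q[0]]).as_matrix()
P=cloud(s)
m=(P[...,2]>50)&(P[...,2]<95)&(P[...,0]>490)&(P[...,0]<530)&(P[...,1]>-245)&(P[...,1]<-125)
z=P[...,2][m];h,e=np.histogram(z,bins=np.arange(50,95,.5));k=h.argmax();zz=z[abs(z-e[k]-.25)<2]
print('t',st['clock'],'tcp',st['eef_pos'],'handle yaw',np.arctan2(M[1,1],M[0,1])-np.pi/2,'tilt',M[:2,0],'F',np.mean(F,0),'T',np.mean(Q,0),'+-',np.std(Q,0)[2],'j6',np.mean(J),'platen z',zz.mean(),len(zz))
E
python3 t.py; python3 - <<'E'
from h import *
import pickle
S=pickle.load(open('scene4.pkl','rb'))
n=np.array([np.cos(.1),np.sin(.1),0])
for p in((342.5,283.5),):
  c,d=ray(S,*p)
  for dd in(-67,-65,-69):
    A=np.array([556.7,-189.4,0])+dd*n;t=(A-c)@n/(d@n);print(c+t*d)
E
```

```text
t 9.85 tcp [ 558.199 -188.36   191.202] handle yaw 0.49084612137397343 tilt [0.001 0.01 ] F [-3.252 -0.777  5.806] T [-0.279  0.828 -0.005] +- 0.031014467770952573 j6 -0.03056273708352819 platen z 74.13614351041599 549
[ 490.64223739 -202.14373948   59.0783091 ]
[ 492.5704332  -201.32800922   57.89117253]
[ 488.71404158 -202.95946974   60.26544567]
```

Call:
{"op": "jog_arm", "data": {"deltas": "0 0 0 0 0 -0.05 255; 0 0 0 0 0 -0.1 255; 0 -0.01 0 0 0 -0.15 255; 0 -0.02 0 0 0 -0.2 255; 0 -0.03 0 0 0 -0.25 255; 0 -0.04 0 0 0 -0.3 255; 0 -0.04 0 0 0 -0.3 255"}}

```text
clock: 10.55
eef_pos: [559.1, -189.5, 191.3]
eef_rot: [0.706, -0.065, 0.702, 0.07]
wrist_force: [0.3, -4.0, -0.5]
finger_gap: 0.343
```

```bash
python3 t.py
```

```text
t 10.75 tcp [ 559.043 -189.482  191.281] handle yaw 0.1914912890680378 tilt [0.006 0.007] F [ 1.415 -4.682 -2.225] T [-1.05  -0.288  0.167] +- 0.024555111654598713 j6 0.19050028757192194 platen z 73.47373341416794 549
```

Call:
{"op": "jog_arm", "data": {"deltas": "0 -0.02 0 0 0 -0.05 255; 0 -0.03 0 0 0 -0.1 255; 0 -0.04 0 0 0 -0.15 255; 0 -0.05 0 0 0 -0.2 255; 0 -0.06 0 0 0 -0.25 255; 0 -0.07 0 0 0 -0.3 255; 0 -0.08 0 0 0 -0.35 255; 0 -0.08 0 0 0 -0.4 255; 0 -0.08 0 0 0 -0.4 255"}}

```text
clock: 11.65
eef_pos: [559.0, -190.3, 191.3]
eef_rot: [0.706, 0.075, 0.701, -0.071]
wrist_force: [-0.3, -3.4, 0.1]
finger_gap: 0.341
```

```bash
python3 t.py
```

```text
t 11.85 tcp [ 559.036 -190.244  191.238] handle yaw -0.2076482153937269 tilt [0.008 0.005] F [ 0.31  -2.612 -0.961] T [-0.68   0.022  0.167] +- 0.02843479548223386 j6 0.1834998233243823 platen z 72.01540080431765 517
```

```bash
sed -i "s/^q=st\['eef_rot'\]/print('Tz',np.array(Q)[:,2],'J6',np.array(J));q=st['eef_rot']/; s/^F=\[\]/s0=manip.sense();print('first',s0['ft_torque'][2],s0['joint_torque'][5],s0['qvel'][5]);F=[]/" t.py
```

Call:
{"op": "jog_arm", "data": {"deltas": "0 -0.01 0 0 0 -0.05 255; 0 -0.02 0 0 0 -0.1 255; 0 -0.03 0 0 0 -0.15 255; 0 -0.04 0 0 0 -0.2 255; 0 -0.05 0 0 0 -0.25 255; 0 -0.06 0 0 0 -0.3 255"}}

```text
clock: 12.45
eef_pos: [558.8, -190.8, 191.3]
eef_rot: [0.687, 0.179, 0.681, -0.176]
wrist_force: [0.7, -2.9, -0.7]
finger_gap: 0.344
```

```bash
python3 t.py
```

```text
first 0.2752414348096246 -0.14461491722613573 0.49263111626662065
Tz [0.23  0.112 0.174 0.167] J6 [0.31  0.361 0.204 0.176]
t 12.65 tcp [ 558.855 -190.744  191.257] handle yaw -0.5062700962676931 tilt [0.009 0.002] F [ 0.413 -2.977 -0.107] T [-0.6    0.156  0.171] +- 0.04195484603753067 j6 0.2629254839848727 platen z 70.77154000081647 538
```

Call:
{"op": "jog_arm", "data": {"deltas": "0 -0.01 0 0 0 -0.05 255; 0 -0.02 0 0 0 -0.1 255; 0 -0.03 0 0 0 -0.15 255; 0 -0.04 0 0 0 -0.2 255; -0.01 -0.05 0 0 0 -0.25 255; -0.02 -0.06 0 0 0 -0.3 255"}}

```text
clock: 13.25
eef_pos: [558.5, -191.2, 191.2]
eef_rot: [0.653, 0.279, 0.647, -0.276]
wrist_force: [-0.2, -2.9, -0.5]
finger_gap: 0.342
```

```bash
python3 t.py
```

```text
first 0.28273842435268565 -0.14446137472987175 0.4960954208284774
Tz [0.187 0.165 0.143 0.125] J6 [0.312 0.36  0.204 0.178]
t 13.45 tcp [ 558.52  -191.197  191.238] handle yaw -0.8047761640189393 tilt [ 0.009 -0.   ] F [-0.288 -2.395  0.04 ] T [-0.506  0.183  0.155] +- 0.023299314877582477 j6 0.26343842851929367 platen z 69.61253299134204 537
```

Call:
{"op": "jog_arm", "data": {"deltas": "0 -0.01 0 0 0 -0.05 255; 0 -0.02 0 0 0 -0.1 255; -0.01 -0.03 0 0 0 -0.15 255; -0.02 -0.04 0 0 0 -0.2 255"}}

```text
clock: 13.85
eef_pos: [558.2, -191.4, 191.2]
eef_rot: [0.623, 0.342, 0.617, -0.34]
wrist_force: [-0.0, -1.8, -0.6]
finger_gap: 0.343
```

```bash
python3 t.py
```

```text
first 0.2735573192210931 -0.11719961185008287 0.49622833681235456
Tz [0.175 0.136 0.14  0.188] J6 [0.331 0.372 0.216 0.193]
t 14.05 tcp [ 558.257 -191.409  191.239] handle yaw -1.0030903226402375 tilt [ 0.009 -0.001] F [-0.4   -2.069  0.232] T [-0.424  0.177  0.16 ] +- 0.022038648648793544 j6 0.27823131065815687 platen z 68.83020878910708 545
```

Call:
{"op": "jog_arm", "data": {"deltas": "0 -0.01 0 0 0 -0.05 255; 0 -0.02 0 0 0 -0.1 255; -0.01 -0.02 0 0 0 -0.15 255; -0.02 -0.02 0 0 0 -0.2 255"}}

```text
clock: 14.45
eef_pos: [557.9, -191.6, 191.2]
eef_rot: [0.586, 0.401, 0.58, -0.4]
wrist_force: [-0.8, -2.8, 0.3]
finger_gap: 0.345
```

```bash
python3 t.py
```

```text
first 0.3031050904261651 -0.04225794109515846 0.4957873007962429
Tz [0.226 0.208 0.199 0.3  ] J6 [0.4   0.437 0.283 0.267]
t 14.65 tcp [ 557.918 -191.544  191.236] handle yaw -1.2013940306227315 tilt [ 0.008 -0.003] F [-0.523 -2.487  0.024] T [-0.454  0.24   0.233] +- 0.03976476299824536 j6 0.3465625271201134 platen z 68.08609609085065 548
```

Call:
{"op": "jog_arm", "data": {"deltas": "0 -0.01 0 0 0 -0.04 255; 0 -0.01 0 0 0 -0.07 255; -0.01 -0.02 0 0 0 -0.1 255"}}

```text
clock: 14.95
eef_pos: [557.7, -191.6, 191.2]
eef_rot: [0.565, 0.429, 0.56, -0.428]
wrist_force: [0.1, -2.6, 0.3]
finger_gap: 0.35
```

```bash
python3 t.py
```

```text
first 0.3836145882659547 0.15084682032465935 0.30575262131566594
Tz [0.265 0.279 0.285 0.331] J6 [0.386 0.413 0.328 0.329]
t 15.15 tcp [ 557.75  -191.644  191.254] handle yaw -1.3006411613308009 tilt [ 0.008 -0.004] F [-0.84  -2.032  0.308] T [-0.325  0.307  0.29 ] +- 0.025026804994274822 j6 0.36404432030394673 platen z 67.63132583177521 544
```

Call:
{"op": "jog_arm", "data": {"deltas": "0 -0.01 0 0 0 -0.04 255; 0 -0.01 0 0 0 -0.07 255; -0.01 -0.02 0 0 0 -0.1 255"}}

```text
clock: 15.45
eef_pos: [557.6, -191.7, 191.2]
eef_rot: [0.543, 0.456, 0.538, -0.455]
wrist_force: [-1.2, -0.9, 1.7]
finger_gap: 0.344
```

```bash
python3 t.py
```

```text
first 0.4513662658520595 0.19250127486884594 0.29990267488933803
Tz [0.359 0.329 0.282 0.32 ] J6 [0.424 0.449 0.363 0.342]
t 15.65 tcp [ 557.548 -191.673  191.242] handle yaw -1.4001047469704397 tilt [ 0.007 -0.004] F [-1.05  -1.49   0.787] T [-0.242  0.298  0.322] +- 0.027337185300879516 j6 0.39430074859410524 platen z 67.24381976950636 526
```

The moving torque has risen 0.17 N m from the free-running level. At 0.4 N m/rad that is about 0.41 rad past first touch, and the settled joint torque agrees. I'll release and retreat upward.

Call:
{"op": "jog_arm", "data": {"deltas": "0 0 0 0 0 0 0; 0 0 0 0 0 0 0; 0 0 0 0 0 0 0; 0 0 0 0 0 0 0; 0 0 0 0 0 0 0; 0 0 0 0 0 0 0; 0 0 0 0 0 0 0; 0 0 0 0 0 0 0"}}

```text
clock: 16.45
eef_pos: [557.6, -191.7, 191.2]
eef_rot: [0.544, 0.456, 0.538, -0.455]
wrist_force: [0.3, -0.1, 0.2]
finger_gap: 1.0
```

Call:
{"op": "jog_arm", "data": {"deltas": "0 0 1 0 0 0 0; 0 0 3 0 0 0 0; 0 0 6 0 0 0 0; 0 0 10 0 0 0 0; 0 0 14 0 0 0 0; 0 0 14 0 0 0 0; 0 0 14 0 0 0 0"}}

```text
clock: 17.15
eef_pos: [558.3, -191.9, 333.1]
eef_rot: [0.545, 0.457, 0.537, -0.455]
wrist_force: [0.7, 0.7, -0.7]
finger_gap: 0.997
```

```bash
python3 t.py; python3 - <<'E'
from h import *
W=snap('wrist');P=cloud(W)
np.set_printoptions(precision=2,suppress=True)
m=(np.hypot(P[...,0]-557,P[...,1]+189)<36)&(P[...,2]>224)&(P[...,2]<234)
q=P[m];print('block top',len(q),np.median(q,0),cv2.minAreaRect(q[:,:2].astype(np.float32)))
print(red(W))
S=snap('scene')
cv2.imwrite('pics/c5.png',np.hstack([cv2.resize(W['color'][...,::-1],(400,300)),cv2.resize(S['color'][170:320,270:470,::-1],(400,300),interpolation=2)]))
E
```

```text
first -0.004810167476753317 2.466737214490422e-05 -0.0020799309852974892
Tz [-0.018 -0.037  0.031  0.017] J6 [0. 0. 0. 0.]
t 17.35 tcp [ 556.829 -191.409  329.772] handle yaw -1.4001271286065078 tilt [ 0.004 -0.003] F [-0.227 -0.217  0.012] T [ 0.011  0.019 -0.002] +- 0.027058152664148044 j6 4.2103006308025215e-05 platen z 67.26089233461508 536
block top 2691 [ 556.95 -188.78  228.05] ((556.8826293945312, -188.82240295410156), (29.999238967895508, 71.57762145996094), 12.83373737335205)
[]
```

View pics/c5.png

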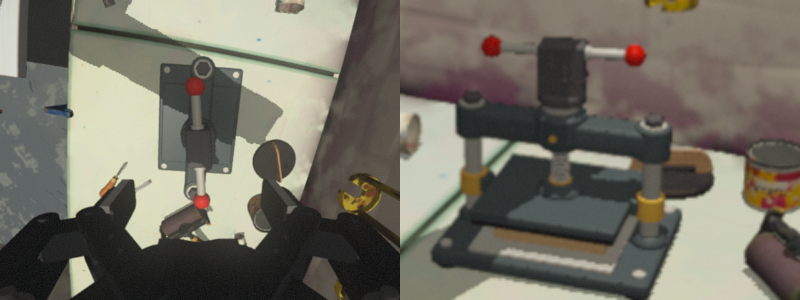

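The view shows the handle upright on the spindle with the gripper clear. The block top is at z=228 (166+62, so home), and the platen has not moved.

```bash
python3 -c "
from bench import workorder
print(workorder.sign_off())"
```

```text
the job is handed in; nothing more can be done
None
```

I set the handle on the spindle, wound the platen down onto the lino block, released it and handed the job in at about 17.5 s of the 72 s allowed. `sign_off` reports no verdict.

**Seating:** I measured the tang at about 0.49 rad from the world x axis and lowered the handle already lined up with it. The slot went straight over the tang and dropped home with no search turn needed. The vertical force changed by less than about 10 N.

**Winding:** I turned it about 1.9 rad clockwise. The turning moment rose from about 0.28 N m running free to about 0.45 N m. That is about 0.41 rad past first touch, inside the 0.25 to 0.6 rad asked for. The settled joint torque gave the same figure.

**Last checks, after letting go:**
- **Handle:** the top of its block was at z = 228 mm, which is the home height, and centred on the spindle axis.
- **Platen:** its height did not change on release, 67.24 mm before and 67.26 mm after.
- **Other things:** I touched none of them.

**Small disagreement:** the handle's angle read -1.35 rad from depth against -1.40 rad by the tool. That is within the slot's play, and the platen did not move.

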